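# Park the beam block, run the screen carriage onto its interlock lever and power the laser

### The arm

A 6-joint arm with a two-finger parallel gripper is mounted at the origin on the work surface. World frame = base frame: x ahead of the robot, y to its left, z up, the work surface at z = 0. Lengths are in m, angles in degrees, forces in N, time in s.
With the tool pointing down it reaches from about 0.275 to 1 m from the base axis. Payload 8.4 kg.
Tool frame: the origin (TCP) lies at the very end of the fingers, on their centre line; the grasp point (between the pads) lies 19 mm behind it; z points along the fingers, x is the direction in which the jaws open and shut, and the axes are right-handed (so a half turn about z gives the same grasp; the last joint's range is limited). The gripper opens to 85 mm and grips with 20 to 120 N. Pads are 22 mm wide; open, the fingers measure 114 mm over their backs; the gripper's body (76 mm by 85 mm) begins 54 mm behind the grasp point. The pads swing forward as they close: fully open they stand 13 mm farther back than shut.
Start: joints at [68.102, 20.225, 93.587, -0, 66.188, -0.138], TCP at [0.232, 0.58, 0.231] pointing down, gripper open.
Joint ranges: [-150.9, 150.9], [-52.94, 120.26], [3.33, 152.33], [-74.26, 254.26], [0, 154.13], [-172.89, 172.89]. Speed limits (degrees/s): [127.2, 127.2, 159.86, 180, 180, 180].

### API

Orientations are given as a 3x3 rotation matrix whose columns are the frame's x, y, z axes.
In Python, from station import readout, optics, order gives the robot as it stands.
- The arm moves only by the shell command python3 -m jog 'ROWS' [OPENING] [FORCE]. ROWS is JSON, a list of rows, each a list of 6 numbers: the shift along the tool's x, y, z in cm, then the turn, a rotation vector about the tool's x, y, z in degrees. In form: [[tx, ty, tz, rx, ry, rz], ...]. A call has 1 to 12 rows; each row shifts and turns the commanded pose from where the row before left it, along the tool's axes as they then stand; what a row does not reach is not made up. A row lasts 1/8 s, in which the tool goes at most 62.5 mm and 10.7 degrees, less where a joint would pass 70% of its speed; a pose out of reach is approached as far as the arm can. A call with a gripper value outside its range is refused whole. OPENING is the gripper command: -1 is fully open, 1 is shut, values between are in proportion, set as the call begins (- or left out, the last holds). The fingers move at their own pace and stop on an object; FORCE is the grip in N (left out, the last holds). Time passes only in rows, so rows that do not move let the fingers close. It gives the time, the measured TCP pose, the force and the opening at its end, in the units of the state.
- readout.get_state(): the state, without advancing time (a new reading comes with each control period).
- optics.capture(name): name is "scene" or "top"; returns the picture (480x640x3 uint8, red, green, blue); there is no depth.
- optics.get_calibration(name): a dict with "mtx" (3x3 intrinsics, pixels), "k1" (the pictures are not rectified: a ray, as slopes to the right and down, at radius r is drawn at 1 + k1 r^2 times it, then the intrinsics apply), "R" (3x3) and "t" (3): a world point X has camera coordinates R X + t. Camera axes: x right, y down, z forward; pixel columns grow to the right and rows downward; lengths in m; the calibration is good to about 2 mm. A picture is of the moment at which its call begins. get_calibration takes no time and is no camera call.
- order.job_done(): hands the job in, once; it reports no verdict.
The state is a dict: "clock": time; "joint_positions": joint angles; "qd": joint speeds; "tau": joint torques, N m; "tool_pos": TCP position; "eef_rot": TCP orientation; "wrist_force": force on the tool from outside, world axes, zero at the start; "ft_torque": the same for the moment, N m; "gripper_width": finger opening in m.
Only numpy, scipy, OpenCV 4.12 (cv2) and the standard library are available. Lean on these libraries where they do the work, as an engineer would, in place of code of your own. Each camera call takes 0.05 s, during which the arm holds its last target.

### The job

Make the laser bench ready: take the orange beam block out of the bed and set it down upright in the middle of the black rubber mat, then slide the screen carriage along the bed, without lifting or slamming it, until its edge presses the red switch lever fully in and it meets the rubber stops (work the lever with the carriage, never with the robot). Then swing the blue keeper bar fully across behind the carriage, and last throw the red toggle on the supply over to on. Leave the other things on the table where they are.

Things in the scene. Friction and masses are not known exactly. Their poses are not given: they have to be found in the camera images.
- bench: Fixed grey optical bench, 130 x 650 mm, lying across the table. Origin on the table under the bed; y runs along the bed to the rubber stops and switch, x across it away from the robot. Bed floor 14 mm above the table; two steel rails (inner faces x = -57 and +57, tops 26 mm above the table) guide the carriage from y = -230 to +210 mm.
- home_stop (a point): Point midway between the faces of the two black rubber stops (bench x = 0, y = +190, z = 29 mm). Each stop is 20 mm wide, centred at x = -45 and +45, z 14 to 44 mm. The middle of the carriage's leading edge is here when it is fully home. Behind them: a grey end plate, 64 mm high, and the black switch body.
- lens (a point): Centre of the fixed lens in a white 110 mm disc on the bench's other end (bench y = -275, top 163 mm above the table). Behind it, the black laser tube, top 167 mm above the table.
- switch_lever (a joint): Red hinged switch lever between the stops, upright pin at bench x = +30, y = +200 mm, 60 mm from pin to yellow roller. 0 rad = sprung out, roller front 25 mm ahead of the stops; grows as it is pushed to +y; 0.43 when the carriage touches the stops; limit 0.5. Spring 0.5 to 1.2 N at the roller; the carriage's friction on the bed holds it in.
- switch_tip (a point): Centre of the yellow roller (12 mm diameter, 31 mm above the table) at the free end of the switch lever.
- carriage: Loose screen carriage, about 0.75 kg: aluminium foot 110 (x, across the bed) x 130 (y, along it) x 30 mm high, 2 mm play at each rail; upright white screen 130 mm wide, up to 155 mm high, at y = +40. Origin at the centre of its underside. Trailing face y = -65, leading face +65 mm. Home, its origin is at bench y = +125 and its trailing face at +60 mm.
- beam_block: Orange beam block with a black band, loose, about 0.35 kg, 44 mm (x) x 60 mm (y) x 90 mm high, standing in the bed between the carriage and the switch. Origin at the centre of its underside.
- mat: Black rubber parking mat fixed on the table, 140 x 140 x 4 mm, origin at the centre of its underside (top at z = 4 mm). It lies on the robot's side of the bench, left or right.
- keeper (a joint): Blue keeper bar, 120 mm long from its pin, 12 mm wide, 29 to 49 mm above the table. 0 rad = outside the bed on the robot's side, pointing to bench -y; grows counter-clockwise seen from above to its stop at 1.571, pointing to bench +x across the bed above the rails, 4 mm behind a carriage that is home. Stays where left (friction 0.04 N m); push it with a finger.
- keeper_knob (a point): Top centre of the black upright knob (14 mm diameter, 25 mm tall above the bar, top 74 mm above the table) on the keeper bar, 105 mm from its pin.
- keeper_hinge (a point): Point on the keeper's upright hinge axis (bench x = -78, y = +50 mm) at the bar's mid height, 39 mm above the table.
- supply: Grey laser supply box fixed on the table, 90 mm (x) x 120 mm (y) x 52 mm high, with a toggle lever in the middle of its top. Origin at the centre of its underside. On the robot's side of the bench, left or right, on the side without the mat.
- toggle (a joint): Toggle lever with a red ball end on the supply. 0 rad = off, leaning 0.5 rad towards the supply's own -x; grows as it swings to the supply's +x; 1.0 rad = on, leaning 0.5 rad that way. Stays where it is left.
- toggle_tip (a point): Red ball end of the toggle lever, 80 mm from its pivot.
- lens_stand: Lens in a white 90 mm disc on a round dark foot (80 mm), 148 mm tall; bystander. Origin under the foot.
- prism: Clear glass block 60 x 45 x 40 mm; bystander. Origin at the centre of its underside.
- cleaner: Bottle with blue cap, 56 mm diameter, 130 mm tall; bystander. Origin under its base.
- driver: Screwdriver with yellow handle lying on the table past the switch end of the bench; bystander. Origin under its middle.
- boss_clamp: Small aluminium clamp with a screw, about 110 mm long, 26 mm high; bystander. Origin under its block.
- wood_stand: Round dark wooden foot, 110 mm, with a steel rod, 122 mm tall; bystander. Origin under the foot.
There are look-alikes about, which are no part of the job. What is shaped like the supply but turquoise is not meant.

How it is judged (in metres and radians):
On the way, in this order (a step that is already met when the one before it is completed fails the run):
1. the beam block stands upright in the middle of the mat, let go (horizontal distance between beam_block and mat below 0.03 m and angle between beam_block's own z axis and vertical below 0.1 rad and height (world z) of beam_block below 0.01 m and contact force between the fingers and beam_block below 0.1 N and linear speed of beam_block below 0.02 m/s), for 0.2 s.
2. the carriage is at the stops and its edge holds the switch lever in (value of joint switch_lever above 0.33 rad and y of carriage in the frame of bench above 0.119 m), for 0.2 s.
3. the keeper bar is fully across behind the carriage (all of step 2 and value of joint keeper above 1.45 rad), for 0.2 s.
4. the toggle is thrown to on (value of joint toggle above 0.85 rad), for 0.2 s.
At the end, for the whole second after the job is handed in: Block upright (0.1 rad) on the mat, within 30 mm of its centre; carriage on the bed within 6 mm of the stops, switch lever in beyond 0.33 rad; keeper across (beyond 1.45 rad); toggle on (beyond 0.85 rad); all at rest (all of step 3 and horizontal distance between beam_block and mat below 0.03 m and angle between beam_block's own z axis and vertical below 0.1 rad and height (world z) of beam_block below 0.01 m and value of joint toggle above 0.85 rad and z of carriage in the frame of bench below 0.018 m and linear speed of each of carriage, beam_block below 0.01 m/s); the robot touches nothing.
It fails at once if the robot touched the switch lever (contact force between any of the arm, the fingers and switch_lever above 0.3 N).
It fails at once if the carriage was lifted off the bed (over 8 mm) (z of carriage in the frame of bench above 0.022 m).
It fails at once if the carriage was slammed (faster than 0.3 m/s) (linear speed of carriage above 0.3 m/s).
It fails at once if the beam block was dropped on the mat (blow over 40 N) (contact force between beam_block and mat above 40 N).
It fails at once if a bystander was moved more than 30 mm (distance of any of lens_stand, prism, cleaner, driver, boss_clamp, wood_stand from where it was at the start of the episode above 0.03 m).
It also fails if it takes over 72 s, if anything falls off the work surface, if the arm or the gripper's body presses on something with over 40 N, if the wrist force passes 120 N, or if a joint passes its speed limit or range.

## Working session

There is one attempt and no reset: what is moved stays moved. The work goes in short steps, Python scripts to look and compute and a shell command to move; the robot and the scene stay as the last step left them, time stands still between calls to the robot, and variables do not carry over. Pictures are saved under pics/ and viewed, and the job is handed in when it is done.

```bash
mkdir -p pics; ls
python3 - <<'E'
from station import readout, optics
import cv2
print(readout.get_state())
for n in("scene","top"):
    cv2.imwrite(f"pics/{n}0.png",optics.capture(n)[:,:,::-1]); print(optics.get_calibration(n))
E
```

```text
pics
{'clock': 0.0, 'joint_positions': array([ 6.81010558e+01,  2.02623129e+01,  9.36285044e+01, -1.27865637e-04,
        6.61865455e+01, -1.36747677e-01]), 'qd': array([-0.07888174,  0.16452672,  0.06187362, -0.08600516,  0.05705901,
        0.02818956]), 'tau': array([-1.50910819e-03, -6.05270934e+01, -3.42054105e+01, -4.23088807e-05,
        9.66740423e-03, -3.23640575e-05]), 'tool_pos': array([0.2315427 , 0.58003111, 0.23056783]), 'eef_rot': array([[ 3.70753967e-01,  9.28730986e-01, -5.01703916e-04],
       [ 9.28730140e-01, -3.70754307e-01, -1.25356826e-03],
       [-1.35023657e-03, -1.18214234e-06, -9.99999088e-01]]), 'wrist_force': array([ 0.05000379, -0.7016863 , -0.00446532]), 'ft_torque': array([-0.00151118, -0.03748852, -0.02551715]), 'gripper_width': 0.08534745573381836}
{'mtx': array([[559.93585082,   0.        , 313.91170485],
       [  0.        , 559.93585082, 230.32162186],
       [  0.        ,   0.        ,   1.        ]]), 'k1': -0.17989726644245724, 'R': array([[-2.93242018e-02,  9.99569709e-01, -6.98629286e-04],
       [ 5.98754112e-01,  1.70058749e-02, -8.00752342e-01],
       [-8.00395905e-01, -2.38997304e-02, -5.98995158e-01]]), 't': array([-0.06175755, -0.23193851,  1.5851861 ])}
{'mtx': array([[507.33018911,   0.        , 319.98108313],
       [  0.        , 507.33018911, 241.84860318],
       [  0.        ,   0.        ,   1.        ]]), 'k1': -0.010398164387839585, 'R': array([[ 0.01462164, -0.99986348, -0.00769639],
       [-0.98948943, -0.0133616 , -0.14398659],
       [ 0.1438641 ,  0.00972081, -0.98954971]]), 't': array([0.06793745, 0.49872676, 1.1916098 ])}
```

View pics/scene0.png

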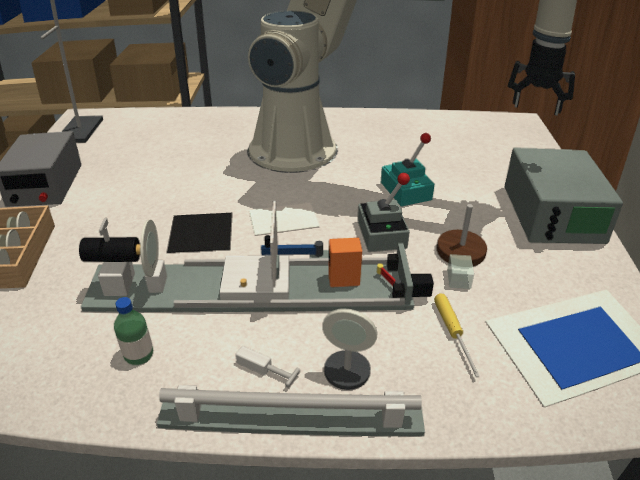

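View pics/top0.png

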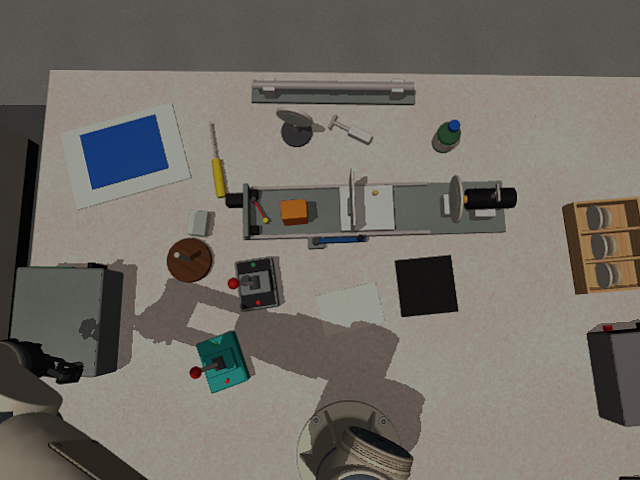

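The top picture shows the bench at rows 185-240, with the switch end at left (245, 210). The block is at (293, 211), the carriage at (372, 207), the keeper at (340, 239), the mat at (427, 286) and the grey supply at (257, 283). I'll enlarge these next.

```bash
cat > h.py <<'E'
import numpy as np, cv2
from station import readout, optics
def px2w(name,u,v,z):
    c=optics.get_calibration(name);K=c["mtx"]
    d=np.array([c["k1"],0,0,0,0.])
    x=cv2.undistortPoints(np.array([[[u,v]]],float),K,d)[0,0]
    r=c["R"].T@np.array([x[0],x[1],1]);o=-c["R"].T@c["t"]
    return o+r*(z-o[2])/r[2]
def w2px(name,X):
    c=optics.get_calibration(name)
    p,_=cv2.projectPoints(np.array(X,float).reshape(-1,1,3),cv2.Rodrigues(c["R"])[0],c["t"],c["mtx"],np.array([c["k1"],0,0,0,0.]))
    return p[:,0]
def crop(name,u0,v0,u1,v1,out,s=None,src=None):
    im=optics.capture(name)[:,:,::-1] if src is None else cv2.imread(src)
    s=s or min(800/(u1-u0),600/(v1-v0))
    cv2.imwrite(out,cv2.resize(im[v0:v1,u0:u1],None,fx=s,fy=s,interpolation=cv2.INTER_CUBIC)); return im
E
python3 - <<'E'
from h import *
crop(0,220,170,380,290,"pics/c1.png",5,"pics/top0.png")
crop(0,370,170,530,330-10,"pics/c2.png",4,"pics/top0.png")
crop(0,220,240,300,320,"pics/c3.png",7,"pics/top0.png")
E
```

```text
(no output)
```

View pics/c1.png

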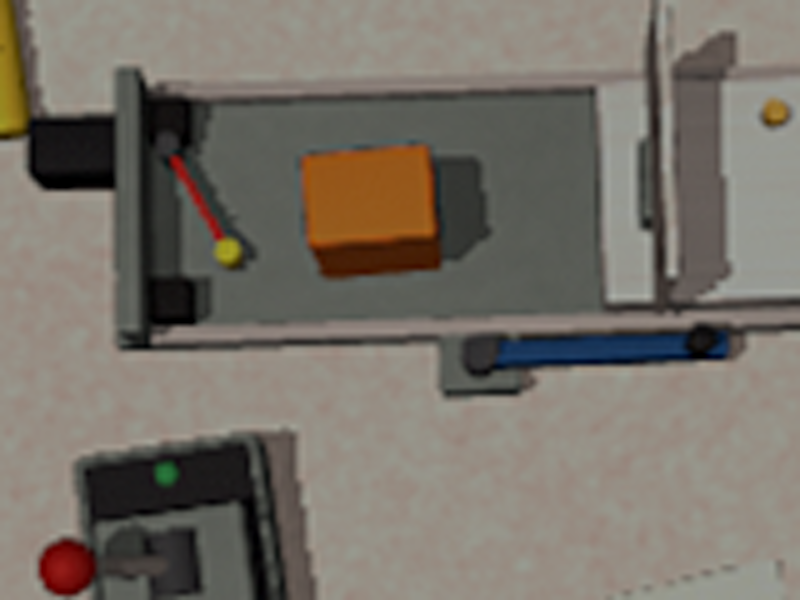

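View pics/c2.png

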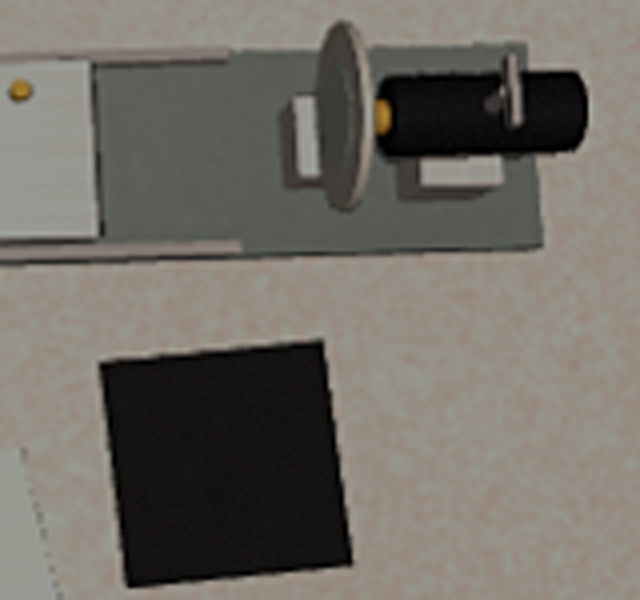

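View pics/c3.png

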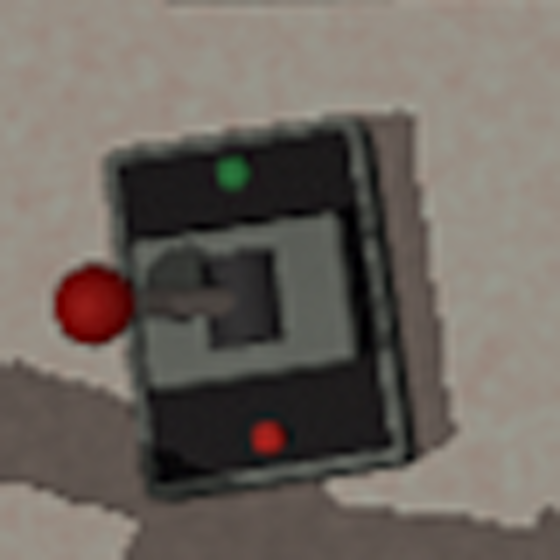

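Run:
```python
from h import *
np.set_printoptions(precision=4,suppress=True)
def W(u0,v0,s,pts,z): return np.array([px2w("top",u0+(a+.5)/s-.5,v0+(b+.5)/s-.5,z) for a,b in pts])
c1=lambda p,z:W(220,170,5,p,z); c2=lambda p,z:W(370,170,4,p,z); c3=lambda p,z:W(220,240,7,p,z)
b=c1([(303,158),(427,147),(437,235),(310,248)],.104);print("block",b,b.mean(0),np.linalg.norm(np.diff(b,axis=0),axis=1))
print(" ang long",np.degrees(np.arctan2(*(b[0]-b[1])[:2])))
m=c2([(100,362),(323,341),(351,563),(127,586)],.004);print("mat",m.mean(0),np.degrees(np.arctan2(*(m[0]-m[1])[:2])),np.linalg.norm(m[0]-m[1]))
print("hinge",c1([(480,353)],.053),"knob",c1([(701,338)],.074))
print("car lead",c1([(597,88),(605,305)],.044),"trail",c2([(93,62),(98,237)],.044))
print("plate",c1([(143,67),(148,345)],.064),"roller",c1([(229,252)],.037))
print("bench end",c2([(525,45),(541,246)],.014))
print("near bottom edge bench",c1([(148,347),(430,340)],.014), c2([(0,264),(541,246)],.014))
s=c3([(108,155),(357,118),(410,460),(152,495)],.052);print("supply",s,s.mean(0),np.linalg.norm(np.diff(s,axis=0),axis=1))
e=s[3]-s[0];print(np.degrees(np.arctan2(e[1],e[0])))
print("ball",c3([(93,303)],.12))
```

```text
block [[0.5817 0.1677 0.104 ]
 [0.5876 0.1104 0.104 ]
 [0.5462 0.105  0.104 ]
 [0.5394 0.1634 0.104 ]] [0.5637 0.1366 0.104 ] [0.0576 0.0418 0.0588]
 ang long -5.917598681178779
mat [ 0.3986 -0.1861  0.004 ] -6.181451184556978 0.13864807119217232
hinge [[0.4991 0.0853 0.053 ]] knob [[ 0.5045 -0.0187  0.074 ]]
car lead [[0.6321 0.0304 0.044 ]
 [0.5247 0.0255 0.044 ]] trail [[ 0.639  -0.1012  0.044 ]
 [ 0.5306 -0.1035  0.044 ]]
plate [[0.6346 0.2497 0.064 ]
 [0.4992 0.2426 0.064 ]] roller [[0.5496 0.2087 0.037 ]]
bench end [[ 0.6615 -0.3758  0.014 ]
 [ 0.5339 -0.3809  0.014 ]]
near bottom edge bench [[0.5057 0.2501 0.014 ]
 [0.5111 0.1108 0.014 ]] [[ 0.5181 -0.0471  0.014 ]
 [ 0.5339 -0.3809  0.014 ]]
supply [[0.445  0.2763 0.052 ]
 [0.4588 0.1919 0.052 ]
 [0.3436 0.1708 0.052 ]
 [0.3307 0.2571 0.052 ]] [0.3945 0.224  0.052 ] [0.0855 0.1171 0.0872]
-170.47084798002132
ball [[0.3905 0.2672 0.12  ]]
```

Bench origin is about (0.581, 0.0385), yaw 2.56°. The hinge and the roller both agree with that. First I turn the tool to the block's yaw (about 5.9°), then travel over.

```bash
python3 -m jog '[[0,0,-0.5,0,0,10.4],[0,0,-0.5,0,0,10.4],[0,0,-0.5,0,0,10.4],[0,0,0,0,0,10.4],[0,0,0,0,0,10.4],[0,0,0,0,0,10.3]]' -1 40; python3 -m jog '[[2.6,4.3,0,0,0,0],[2.6,4.3,0,0,0,0],[2.6,4.3,0,0,0,0],[2.6,4.3,0,0,0,0],[2.6,4.3,0,0,0,0],[2.6,4.3,0,0,0,0],[2.6,4.3,0,0,0,0],[2.6,4.3,0,0,0,0],[2.6,4.3,0,0,0,0],[2.6,4.3,0,0,0,0],[2.5,4.3,0,0,0,0]]'
cat >> h.py <<'E'
def go(x,y,z,yaw=None):
    s=readout.get_state();R=s["eef_rot"];p=s["tool_pos"]
    d=R.T@(np.array([x,y,z])-p)*100
    y0=np.degrees(np.arctan2(R[1,0],R[0,0]))
    print("clock %.2f pos %s yaw %.2f tilt %.4f,%.4f F %s w %.4f shift cm %s"%(s["clock"],p.round(4),y0,R[0,2],R[1,2],s["wrist_force"].round(1),s["gripper_width"],d.round(2)), "" if yaw is None else "turn_z %.2f"%(-(yaw-y0)))
E
python3 -c "from h import *
go(.5637,.1366,.061,5.9);print(readout.get_state()['joint_positions'].round(1))"
```

```text
clock: 0.85
tool_pos: [0.2317, 0.5802, 0.2459]
eef_rot: [[0.995, 0.097, -0.0], [0.097, -0.995, -0.001], [-0.0, 0.001, -1.0]]
wrist_force: [0.5, -0.1, 0.5]
gripper_width: 0.0853
clock: 2.22
tool_pos: [0.5648, 0.138, 0.246]
eef_rot: [[0.995, 0.103, -0.0], [0.103, -0.995, -0.0], [-0.0, -0.0, -1.0]]
wrist_force: [0.0, 0.5, 0.6]
gripper_width: 0.0858
clock 2.23 pos [0.5648 0.138  0.246 ] yaw 5.93 tilt -0.0004,-0.0000 F [0.  0.5 0.6] w 0.0858 shift cm [-0.12  0.13 18.5 ] turn_z 0.03
[13.6 15.6 98.2  0.  66.3  7.6]
```

```bash
python3 -m jog '[[-0.1,0.1,3.5,0,0,0],[0,0,3.5,0,0,0],[0,0,3.5,0,0,0],[0,0,3,0,0,0],[0,0,2.5,0,0,0],[0,0,1.5,0,0,0],[0,0,0.5,0,0,0],[0,0,0,0,0,0]]'
python3 - <<'E'
from h import *
crop("scene",280,200,440,320,"pics/g1.png",5);go(.5637,.1366,.064,5.9)
E
```

```text
clock: 3.22
tool_pos: [0.5634, 0.1385, 0.0665]
eef_rot: [[0.995, 0.103, 0.0], [0.103, -0.995, 0.0], [0.0, -0.0, -1.0]]
wrist_force: [0.1, 0.3, 0.4]
gripper_width: 0.0857
clock 3.27 pos [0.5637 0.1385 0.067 ] yaw 5.94 tilt 0.0009,0.0002 F [-0.   0.7 -0.5] w 0.0853 shift cm [-0.02  0.19  0.3 ] turn_z 0.04
```

View pics/g1.png

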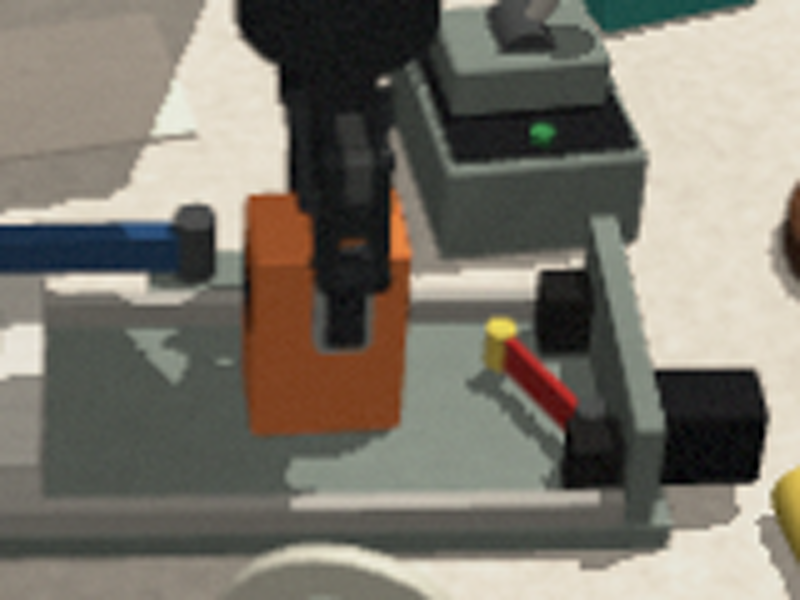

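The fingers straddle the block at crop (345, 270), a little to its right. I'll nudge over, close and lift.

```bash
python3 -m jog '[[0,0.3,0.2,0,0,0],[0,0,0,0,0,0],[0,0,0,0,0,0]]'; python3 -m jog '[[0,0,0,0,0,0],[0,0,0,0,0,0],[0,0,0,0,0,0],[0,0,0,0,0,0],[0,0,0,0,0,0],[0,0,0,0,0,0],[0,0,0,0,0,0],[0,0,0,0,0,0]]' 1 40;  python3 -m jog '[[0,0,-0.5,0,0,0],[0,0,-1.5,0,0,0],[0,0,-2.5,0,0,0],[0,0,-2.5,0,0,0],[0,0,-2.5,0,0,0],[0,0,-1.5,0,0,0]]'
python3 - <<'E'
from h import *
crop("scene",240,120,440,320,"pics/g2.png",3);go(.45,.11,.17)
E
```

```text
clock: 3.65
tool_pos: [0.5637, 0.1354, 0.0646]
eef_rot: [[0.995, 0.103, 0.0], [0.103, -0.995, 0.0], [0.0, -0.0, -1.0]]
wrist_force: [0.1, -0.2, -0.9]
gripper_width: 0.0853
clock: 4.65
tool_pos: [0.5638, 0.1355, 0.0644]
eef_rot: [[0.995, 0.103, 0.0], [0.103, -0.995, 0.0], [0.0, -0.0, -1.0]]
wrist_force: [0.7, 0.8, 3.9]
gripper_width: 0.0437
clock: 5.4
tool_pos: [0.5638, 0.1355, 0.1761]
eef_rot: [[0.995, 0.104, 0.001], [0.104, -0.995, 0.0], [0.001, -0.0, -1.0]]
wrist_force: [-0.2, 0.6, -4.8]
gripper_width: 0.0435
clock 5.45 pos [0.5645 0.1356 0.1775] yaw 5.94 tilt 0.0031,0.0007 F [ 1.1 -0.3 -2.1] w 0.0435 shift cm [-11.66   1.37   0.71]
```

View pics/g2.png

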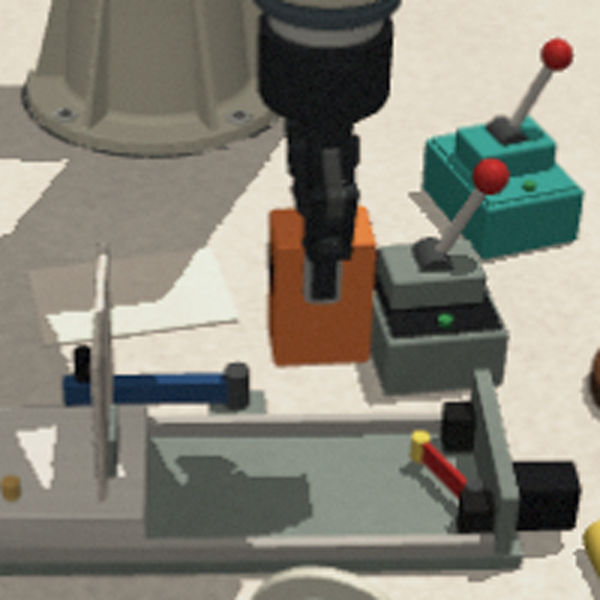

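```bash
python3 -m jog '[[-2,0.2,0,0,0,0],[-3,0.4,0,0,0,0],[-3,0.4,0,0,0,0],[-2.5,0.4,0,0,0,0],[-1.2,1.5,0,0,0,0],[-1,3,0,0,0,0],[-1,4,0,0,0,0],[-1,4.5,0,0,0,0],[-1,4.5,0,0,0,0],[-1,4.5,0,0,0,0],[-1,4,0,0,0,0],[-1,2,0,0,0,0]]'
python3 - <<'E'
from h import *
go(.3986,-.1861,.0554)
E
```

```text
clock: 6.95
tool_pos: [0.4078, -0.179, 0.1743]
eef_rot: [[0.995, 0.102, 0.001], [0.102, -0.995, -0.001], [0.001, 0.001, -1.0]]
wrist_force: [0.4, -0.4, -4.1]
gripper_width: 0.0438
clock 6.95 pos [ 0.4078 -0.179   0.1743] yaw 5.84 tilt 0.0006,-0.0007 F [ 0.4 -0.4 -4.1] w 0.0438 shift cm [-1.    0.6  11.89]
```

```bash
python3 -m jog '[[-1,0.6,0.5,0,0,0],[0,0,2,0,0,0],[0,0,2.5,0,0,0],[0,0,2.5,0,0,0],[0,0,2,0,0,0],[0,0,1.2,0,0,0],[0,0,0.3,0,0,0],[0,0,0,0,0,0]]'
python3 - <<'E'
from h import *
crop("scene",130,120,330,320,"pics/g3.png",3);go(.3986,-.1861,.0554)
E
```

```text
clock: 7.95
tool_pos: [0.3989, -0.1834, 0.0645]
eef_rot: [[0.995, 0.104, 0.0], [0.104, -0.995, -0.0], [0.0, 0.0, -1.0]]
wrist_force: [0.8, -0.2, -4.0]
gripper_width: 0.0438
clock 8.00 pos [ 0.399  -0.1835  0.0648] yaw 5.95 tilt 0.0008,-0.0004 F [ 0.3  0.4 -3.6] w 0.0435 shift cm [-0.07  0.25  0.94]
```

View pics/g3.png

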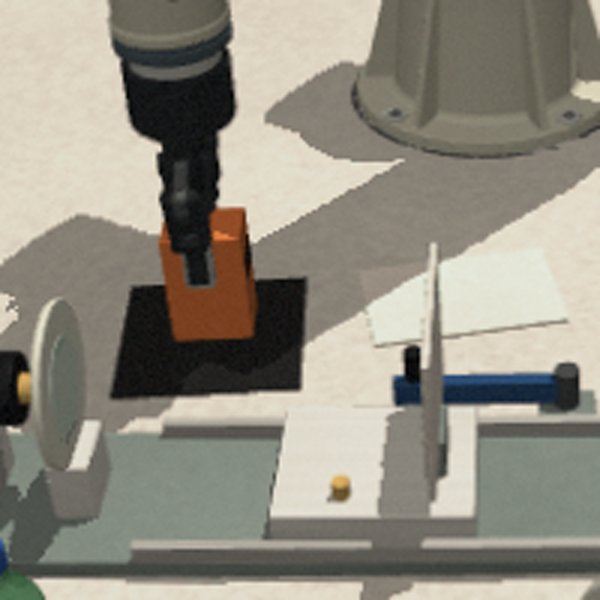

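The block is over the mat's middle. I lower it gently from here.

```bash
python3 -m jog '[[0,0.2,0.3,0,0,0],[0,0,0.3,0,0,0],[0,0,0.15,0,0,0],[0,0,0.1,0,0,0],[0,0,0,0,0,0]]';python3 -m jog '[[0,0,0.1,0,0,0],[0,0,0,0,0,0]]'
```

```text
clock: 8.62
tool_pos: [0.3988, -0.1853, 0.0557]
eef_rot: [[0.995, 0.103, -0.0], [0.103, -0.995, 0.0], [-0.0, -0.0, -1.0]]
wrist_force: [0.0, -0.2, -4.1]
gripper_width: 0.0435
clock: 8.88
tool_pos: [0.3988, -0.1853, 0.0548]
eef_rot: [[0.995, 0.103, -0.0], [0.103, -0.995, -0.0], [-0.0, 0.0, -1.0]]
wrist_force: [-0.4, 0.2, -4.0]
gripper_width: 0.0433
```

```bash
python3 -m jog '[[0,0,0.07,0,0,0],[0,0,0,0,0,0]]';python3 -m jog '[[0,0,0.05,0,0,0],[0,0,0,0,0,0]]'
```

```text
clock: 9.12
tool_pos: [0.399, -0.1854, 0.0544]
eef_rot: [[0.995, 0.103, 0.0], [0.103, -0.995, -0.0], [0.0, 0.0, -1.0]]
wrist_force: [-1.7, 0.4, 3.2]
gripper_width: 0.0433
clock: 9.38
tool_pos: [0.399, -0.1854, 0.0543]
eef_rot: [[0.995, 0.104, 0.0], [0.104, -0.995, -0.0], [0.0, 0.0, -1.0]]
wrist_force: [-2.7, 1.3, 12.7]
gripper_width: 0.0439
```

```bash
python3 -m jog '[[0,0,0,0,0,0],[0,0,0,0,0,0],[0,0,0,0,0,0],[0,0,0,0,0,0],[0,0,0,0,0,0],[0,0,0,0,0,0]]' -1;  python3 -m jog '[[0,0,-1,0,0,0],[0,0,-3,0,0,0],[0,0,-3.5,0,0,0],[0,0,-4,0,0,0],[0,0,-2.8,0,0,3.4]]' 1
cat >> h.py <<'E'
BY=np.radians(2.56);BO=np.array([.581,.0385])
def b2w(x,y): return BO+np.array([x*np.cos(BY)-y*np.sin(BY),x*np.sin(BY)+y*np.cos(BY)])
def w2b(p): d=np.array(p[:2])-BO; return np.array([d[0]*np.cos(BY)+d[1]*np.sin(BY),-d[0]*np.sin(BY)+d[1]*np.cos(BY)])
E
python3 - <<'E'
from h import *
im=crop("scene",130,120,330,320,"pics/g4.png",3);crop("top",370,170,530,320,"pics/g5.png",4)
x,y=b2w(-.003,-.18);go(x,y,.19,2.56)
E
```

```text
clock: 10.12
tool_pos: [0.3988, -0.1854, 0.0536]
eef_rot: [[0.995, 0.103, -0.0], [0.103, -0.995, 0.0], [-0.0, -0.0, -1.0]]
wrist_force: [0.1, 0.7, -0.3]
gripper_width: 0.0854
clock: 10.75
tool_pos: [0.3992, -0.1855, 0.199]
eef_rot: [[0.999, 0.043, 0.002], [0.043, -0.999, -0.001], [0.002, 0.001, -1.0]]
wrist_force: [-0.3, 0.5, 0.2]
gripper_width: 0.0003
clock 10.85 pos [ 0.4006 -0.1862  0.2   ] yaw 2.48 tilt 0.0054,-0.0026 F [-0.3 -0.1  0.4] w -0.0002 shift cm [18.72 -3.67  1.09] turn_z -0.08
```

View pics/g4.png

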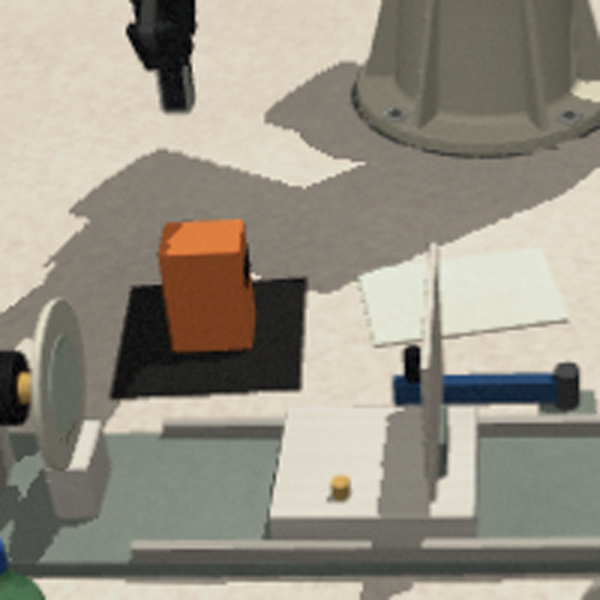

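View pics/g5.png

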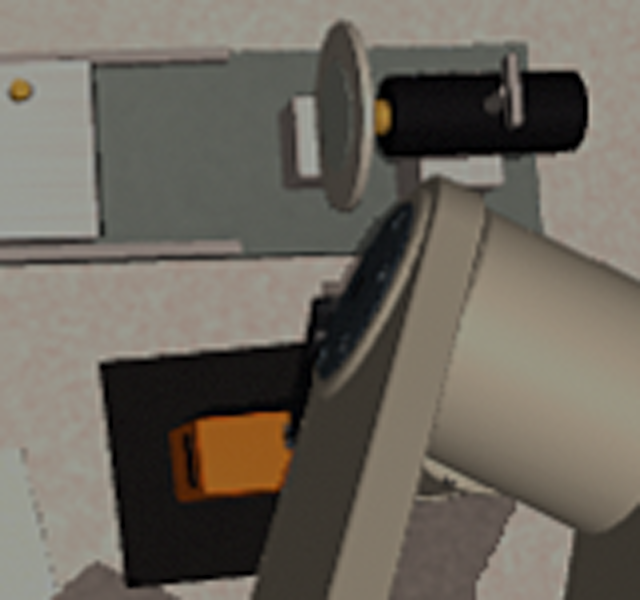

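The block stands upright in the middle of the mat, with the block base at crop (213, 345) and the mat centre at about (210, 335). Next the tool goes behind the carriage with the fingers shut.

```bash
python3 -m jog '[[3,-0.6,0,0,0,0],[4,-0.8,0,0,0,0],[4,-0.8,0,0,0,0],[4,-0.8,0,0,0,0],[2.7,-0.5,0,0,0,0],[1,-0.2,1,0,0,0],[0,0,1,0,0,0]]' 1
python3 - <<'E'
from h import *
im=crop("scene",100,120,330,320,"pics/g6.png",3)
x,y=b2w(-.003,-.18);go(x,y,.024,2.56);print(w2b(readout.get_state()['tool_pos']))
E
```

```text
clock: 11.72
tool_pos: [0.5832, -0.1399, 0.175]
eef_rot: [[0.999, 0.045, -0.002], [0.045, -0.999, 0.0], [-0.002, -0.0, -1.0]]
wrist_force: [-0.3, 0.5, 0.4]
gripper_width: 0.0
clock 11.78 pos [ 0.5819 -0.1399  0.1737] yaw 2.56 tilt -0.0039,0.0008 F [-0.7 -0.1 -1.9] w 0.0001 shift cm [ 0.47  0.19 14.97] turn_z 0.00
[-0.00708617 -0.17822874]
```

View pics/g6.png

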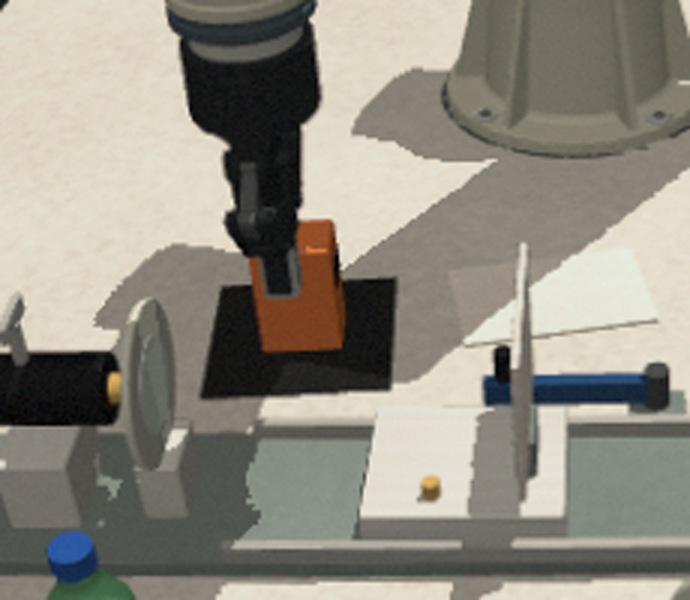

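```bash
python3 -m jog '[[0.2,0.1,3,0,0,0],[0.1,0,3.5,0,0,0],[0,0,3.5,0,0,0],[0,0,3,0,0,0],[0,0,1.2,0,0,0],[0,0,0.5,0,0,0],[0,0,0,0,0,0]]' 1
python3 - <<'E'
from h import *
im=crop("scene",100,120,330,320,"pics/g7.png",3)
x,y=b2w(-.003,-.155);go(x,y,.025,2.56);print(w2b(readout.get_state()['tool_pos']))
E
```

```text
clock: 12.65
tool_pos: [0.5873, -0.1412, 0.0302]
eef_rot: [[0.999, 0.044, 0.001], [0.044, -0.999, -0.0], [0.001, 0.0, -1.0]]
wrist_force: [-0.2, 1.0, 1.9]
gripper_width: 0.0
clock 12.70 pos [ 0.5876 -0.1412  0.0305] yaw 2.54 tilt 0.0013,-0.0003 F [-0.6 -0.2  0.1] w -0.0002 shift cm [-0.15 -2.48  0.55] turn_z -0.02
[-0.00146851 -0.1798183 ]
```

View pics/g7.png

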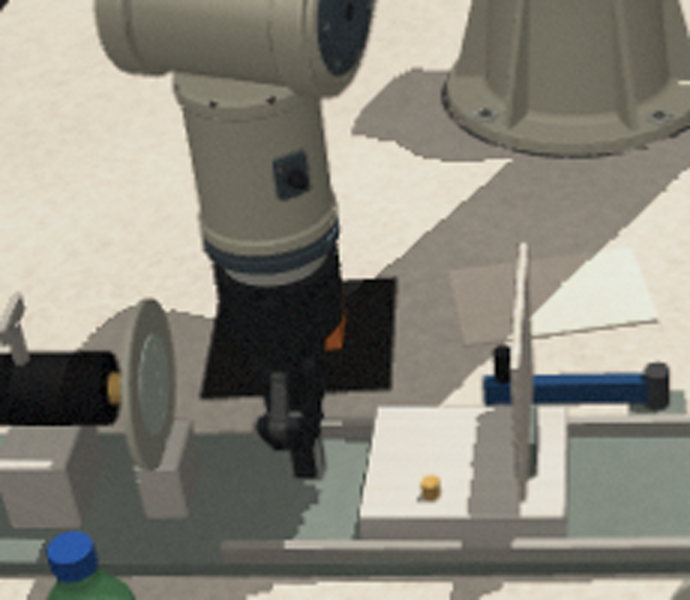

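```bash
python3 -m jog '[[0,-0.6,0.5,0,0,0],[0,-0.6,0,0,0,0],[0,-0.5,0,0,0,0],[0,-0.4,0,0,0,0],[0,-0.4,0,0,0,0],[0,-0.4,0,0,0,0],[0,-0.4,0,0,0,0],[0,0,0,0,0,0]]'; python3 -c "
from h import *
print(w2b(readout.get_state()['tool_pos']))"
```

```text
clock: 13.7
tool_pos: [0.5857, -0.1078, 0.0246]
eef_rot: [[0.999, 0.044, 0.0], [0.044, -0.999, 0.0], [0.0, 0.0, -1.0]]
wrist_force: [-0.1, -1.0, 0.2]
gripper_width: 0.0002
[-0.00182843 -0.14641441]
```

```bash
python3 -m jog '[[0,-0.4,0,0,0,0],[0,-0.6,0,0,0,0],[0,-0.8,0,0,0,0],[0,-0.9,0,0,0,0],[0,-0.9,0,0,0,0],[0,-0.9,0,0,0,0],[0,-0.9,0,0,0,0],[0,-0.9,0,0,0,0],[0,-0.9,0,0,0,0],[0,-0.9,0,0,0,0],[0,-0.6,0,0,0,0],[0,-0.3,0,0,0,0]]'
python3 - <<'E'
from h import *
im=crop("scene",150,170,450,330,"pics/g8.png",2.6)
x,y=b2w(-.003,.05);go(x,y,.025,2.56);print(w2b(readout.get_state()['tool_pos']))
E
```

```text
clock: 15.2
tool_pos: [0.5816, -0.0177, 0.0246]
eef_rot: [[0.999, 0.045, -0.0], [0.045, -0.999, -0.0], [-0.0, 0.0, -1.0]]
wrist_force: [0.1, -5.7, 1.9]
gripper_width: 0.0001
clock 15.25 pos [ 0.5816 -0.0174  0.0246] yaw 2.55 tilt -0.0001,0.0002 F [-0.1 -1.4  1.1] w 0.0002 shift cm [ -0.11 -10.59  -0.04] turn_z -0.01
[-0.00192523 -0.05591613]
```

View pics/g8.png

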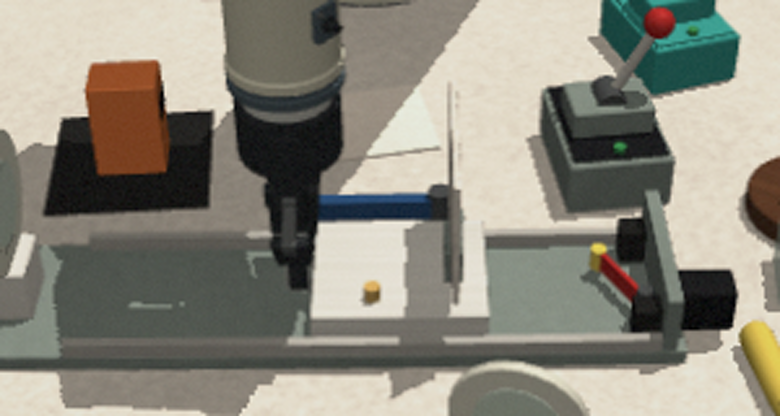

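The carriage slides straight and flat, with the trailing edge at crop x≈312 and the lever untouched at (597, 252). I keep pushing.

```bash
python3 -m jog '[[0,-0.4,0,0,0,0],[0,-0.7,0,0,0,0],[0,-0.9,0,0,0,0],[0,-0.9,0,0,0,0],[0,-0.9,0,0,0,0],[0,-0.9,0,0,0,0],[0,-0.9,0,0,0,0],[0,-0.9,0,0,0,0],[0,-0.8,0,0,0,0],[0,-0.6,0,0,0,0],[0,-0.4,0,0,0,0],[0,-0.3,0,0,0,0]]';  python3 -c "
from h import *
print(w2b(readout.get_state()['tool_pos']))"
```

```text
clock: 16.75
tool_pos: [0.5777, 0.0676, 0.0246]
eef_rot: [[0.999, 0.044, -0.0], [0.044, -0.999, -0.0], [-0.0, 0.0, -1.0]]
wrist_force: [-0.5, -6.7, 1.4]
gripper_width: -0.0
[-0.00200947  0.02926354]
```

```bash
python3 -m jog '[[0,-0.3,0,0,0,0],[0,-0.3,0,0,0,0],[0,-0.3,0,0,0,0],[0,-0.3,0,0,0,0],[0,-0.2,0,0,0,0],[0,-0.2,0,0,0,0]]'; python3 -m jog '[[0,-0.2,0,0,0,0],[0,-0.1,0,0,0,0]]'
python3 - <<'E'
from h import *
im=crop("scene",250,200,450,320,"pics/g9.png",4)
x,y=b2w(-.003,.05);go(x,y,.025,2.56);print(w2b(readout.get_state()['tool_pos']))
E
```

```text
clock: 17.5
tool_pos: [0.5769, 0.0833, 0.0246]
eef_rot: [[0.999, 0.044, -0.0], [0.044, -0.999, -0.001], [-0.0, 0.001, -1.0]]
wrist_force: [-0.0, -7.7, 1.2]
gripper_width: -0.0
clock: 17.75
tool_pos: [0.5768, 0.0863, 0.0246]
eef_rot: [[0.999, 0.044, -0.0], [0.044, -0.999, -0.001], [-0.0, 0.001, -1.0]]
wrist_force: [0.6, -7.0, 2.4]
gripper_width: -0.0
clock 17.80 pos [0.5768 0.0864 0.0246] yaw 2.54 tilt -0.0004,-0.0005 F [ 1.6 -6.9  1.9] w 0.0001 shift cm [-0.09 -0.19 -0.04] turn_z -0.02
[-0.00205218  0.04807043]
```

View pics/g9.png

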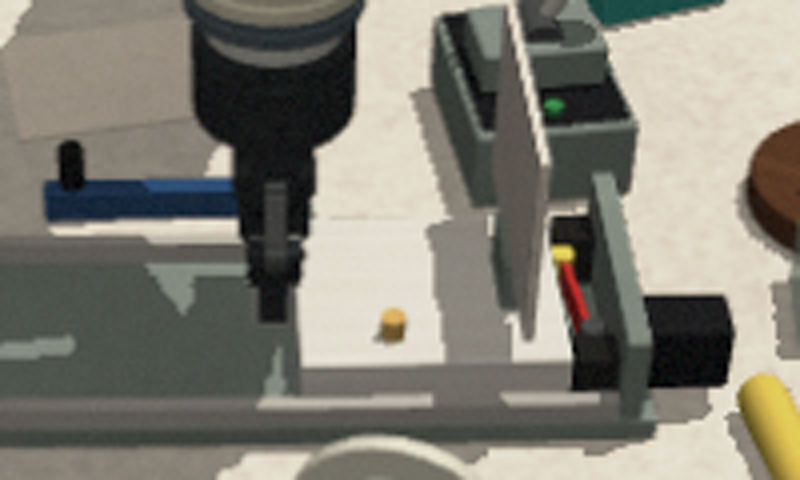

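Almost home, with only a few mm left. I'll push until the force rises.

```bash
python3 -m jog '[[0,-0.15,0,0,0,0],[0,-0.1,0,0,0,0],[0,0,0,0,0,0]]'; python3 -m jog '[[0,-0.1,0,0,0,0],[0,-0.1,0,0,0,0],[0,0,0,0,0,0]]'; python3 -c "
from h import *
print(w2b(readout.get_state()['tool_pos']))"
```

```text
clock: 18.18
tool_pos: [0.5766, 0.0881, 0.0246]
eef_rot: [[0.999, 0.045, -0.001], [0.045, -0.999, -0.002], [-0.001, 0.001, -1.0]]
wrist_force: [0.4, -10.5, 1.9]
gripper_width: 0.0001
clock: 18.55
tool_pos: [0.5759, 0.0885, 0.0246]
eef_rot: [[0.999, 0.045, -0.002], [0.045, -0.999, -0.004], [-0.002, 0.004, -1.0]]
wrist_force: [-0.9, -21.6, 5.5]
gripper_width: 0.0
[-0.00281835  0.05015703]
```

Force rose to 22 N, so the carriage is against the stops. I back off and check.

```bash
python3 -m jog '[[0,0.2,0,0,0,0],[0,0.5,0,0,0,0],[0,1,0,0,0,0],[0,1.5,0,0,0,0],[0,1.5,-1,0,0,0],[0,1.5,-3,0,0,0],[0,0,-3,0,0,0],[0,0,-3,0,0,0],[0,0,-1,0,0,0]]'
python3 - <<'E'
from h import *
im=crop("scene",250,200,450,320,"pics/g10.png",4); crop("top",220,170,380,290,"pics/g11.png",5)
x,y=b2w(-.125,-.03);go(x,y,.12,2.56-90)
E
```

```text
clock: 19.68
tool_pos: [0.5807, 0.0286, 0.1369]
eef_rot: [[0.999, 0.044, 0.004], [0.044, -0.999, 0.0], [0.004, -0.0, -1.0]]
wrist_force: [0.2, -0.2, -0.4]
gripper_width: -0.0001
clock 19.77 pos [0.5801 0.0289 0.1357] yaw 2.52 tilt 0.0021,0.0001 F [0.1 0.1 1.3] w -0.0002 shift cm [-12.37   2.05   1.54] turn_z 89.96
```

View pics/g10.png

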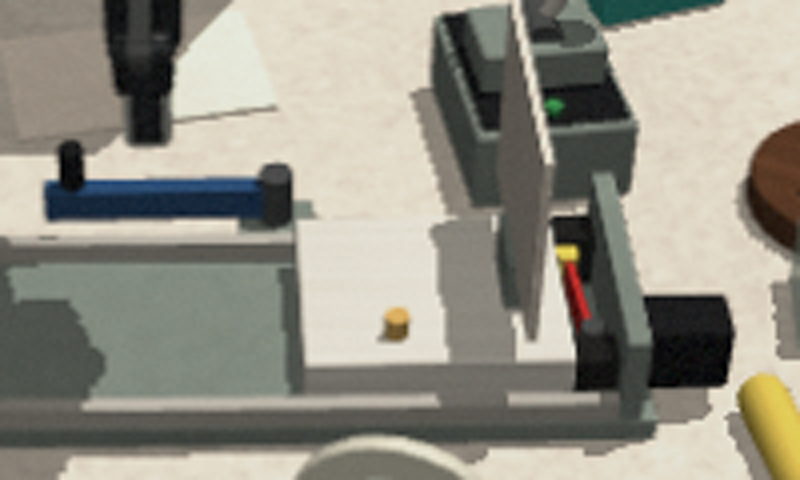

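View pics/g11.png

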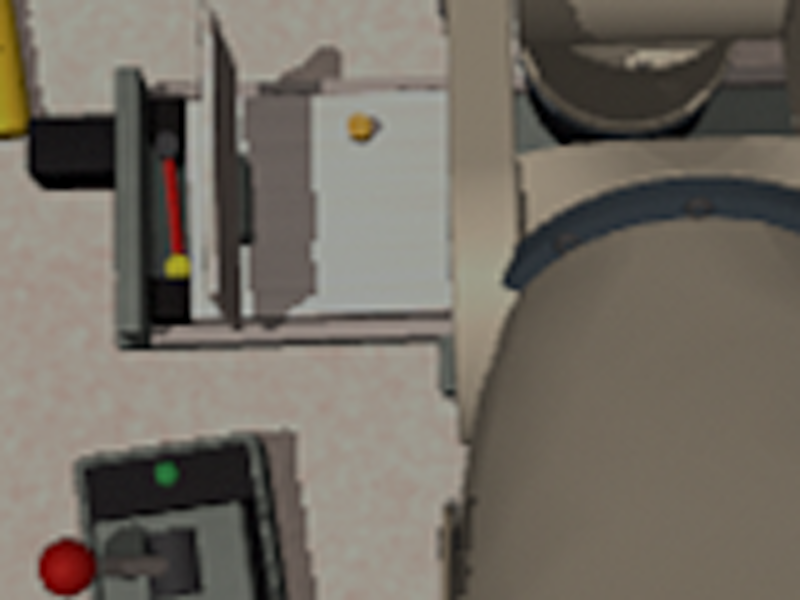

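The carriage foot meets the stops at top-crop x≈188, and the lever is pressed in with its roller at (177, 266). Keeper next.

```bash
python3 -m jog '[[-2,0.3,0,0,0,0],[-4,0.7,0,0,0,0],[-4,0.7,0,0,0,0],[-2.4,0.3,0,0,0,0]]'; python3 -m jog '[[0,0,0,0,0,10],[0,0,0,0,0,10],[0,0,0,0,0,10],[0,0,0,0,0,10],[0,0,0,0,0,10],[0,0,0,0,0,10],[0,0,0,0,0,10],[0,0,0,0,0,10],[0,0,0,0,0,10],[0,0,0,0,0,0]]'
python3 - <<'E'
from h import *
x,y=b2w(-.125,-.03);go(x,y,.037,2.56-90);print(w2b(readout.get_state()['tool_pos']),readout.get_state()['joint_positions'].round(1))
E
```

```text
clock: 20.27
tool_pos: [0.4535, 0.0035, 0.1331]
eef_rot: [[0.999, 0.044, -0.003], [0.044, -0.999, -0.0], [-0.003, -0.0, -1.0]]
wrist_force: [-0.5, 0.0, 0.3]
gripper_width: 0.0001
clock: 21.52
tool_pos: [0.4557, 0.0038, 0.1335]
eef_rot: [[0.045, -0.999, -0.002], [-0.999, -0.045, -0.0], [-0.0, 0.002, -1.0]]
wrist_force: [-0.0, -0.2, -0.3]
gripper_width: -0.0002
clock 21.52 pos [0.4557 0.0038 0.1335] yaw -87.39 tilt -0.0020,-0.0000 F [-0.  -0.2 -0.3] w -0.0002 shift cm [ 0.09 -0.19  9.65] turn_z 0.05
[-0.12671921 -0.02907099] [  0.3  12.8 118.8  -0.   48.5  87.7]
```

```bash
python3 -m jog '[[0.1,0,2.5,0,0,0],[0,0,3,0,0,0],[0,0,2.5,0,0,0],[0,0,1.2,0,0,0],[0,0,0.4,0,0,0],[0,0,0,0,0,0]]'
python3 - <<'E'
from h import *
crop("scene",200,180,400,300,"pics/g12.png",4)
x,y=b2w(-.0935,-.03);go(x,y,.037,2.56-90);print(w2b(readout.get_state()['tool_pos']))
E
```

```text
clock: 22.28
tool_pos: [0.4568, 0.0029, 0.0388]
eef_rot: [[0.045, -0.999, 0.0], [-0.999, -0.045, -0.0], [0.0, -0.0, -1.0]]
wrist_force: [-0.3, -0.6, 1.3]
gripper_width: 0.0001
clock 22.32 pos [0.457  0.0029 0.0391] yaw -87.42 tilt 0.0008,0.0000 F [ 0.8 -0.6  0.9] w 0.0001 shift cm [-0.   -3.2   0.21] turn_z 0.02
[-0.12545782 -0.03004966]
```

View pics/g12.png

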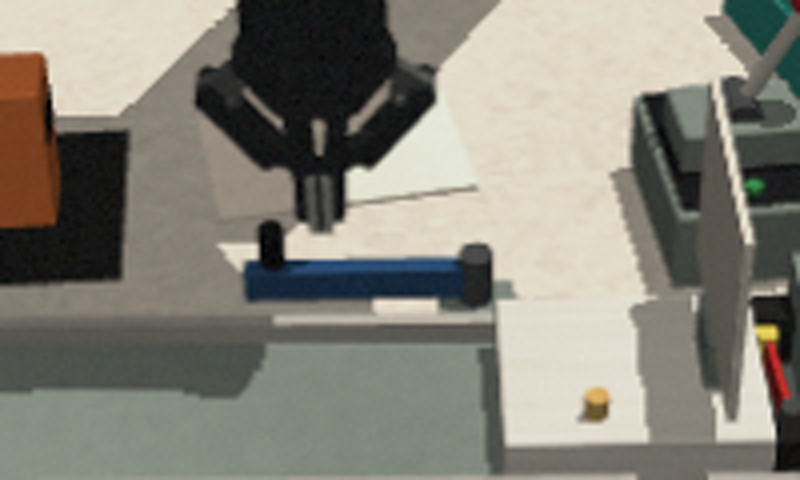

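```bash
python3 -m jog '[[-0.3,-0.8,0,0,0,0],[-0.2,-0.8,0,0,0,0],[0,-0.7,0,0,0,0],[0,-0.5,0,0,0,0],[0,-0.4,0,0,0,0],[0,0,0,0,0,0]]'; python3 -m jog '[[0.1,-0.59,0,0,0,-4.5],[0.1,-0.59,0,0,0,-4.5],[0.1,-0.59,0,0,0,-4.5],[0.1,-0.59,0,0,0,-4.5],[0.1,-0.59,0,0,0,-4.5],[0.1,-0.59,0,0,0,-4.5],[0.1,-0.59,0,0,0,-4.5],[0.1,-0.59,0,0,0,-4.5],[0,0,0,0,0,0]]'
python3 - <<'E'
from h import *
crop("scene",200,180,400,300,"pics/g13.png",4)
go(0,0,0,2.56-54);print(w2b(readout.get_state()['tool_pos']))
R=lambda t:np.array([[np.cos(t),-np.sin(t)],[np.sin(t),np.cos(t)]])
p=R(np.radians(-90+36))@np.array([.075,-.0155])+[-.078,.05];print("want",p)
E
```

```text
clock: 23.08
tool_pos: [0.4885, 0.0093, 0.0385]
eef_rot: [[0.044, -0.999, -0.0], [-0.999, -0.044, -0.0], [0.0, 0.0, -1.0]]
wrist_force: [-0.9, 0.2, 0.1]
gripper_width: -0.0003
clock: 24.2
tool_pos: [0.5349, 0.0164, 0.0385]
eef_rot: [[0.623, -0.782, -0.0], [-0.782, -0.623, 0.0], [-0.0, 0.0, -1.0]]
wrist_force: [0.0, 1.0, -0.3]
gripper_width: -0.0
clock 24.25 pos [0.5346 0.0164 0.0385] yaw -51.55 tilt -0.0003,-0.0000 F [-0.  -1.1 -0.4] w 0.0005 shift cm [-31.96  42.89   3.86] turn_z -0.11
[-0.04733575 -0.02002796]
want [-0.04645587 -0.01978695]
```

View pics/g13.png

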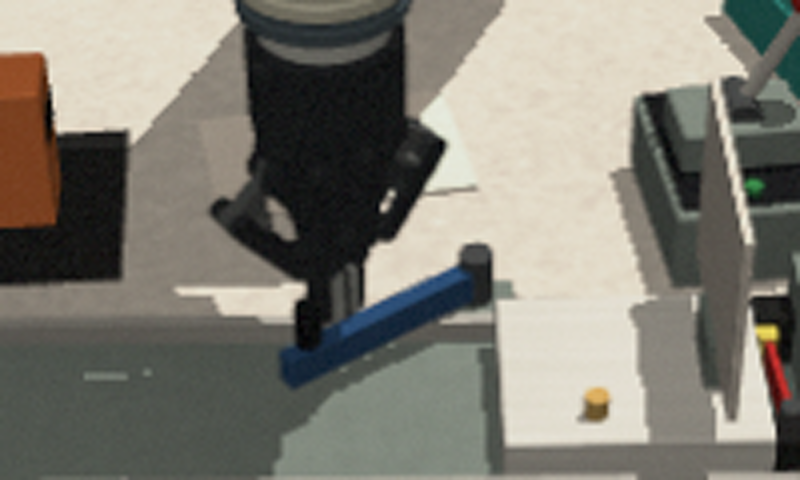

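The bar has swung to about 36°, tracking the plan to within 1 mm. On to 90°.

```bash
python3 -m jog '[[0.1,-0.59,0,0,0,-4.5],[0.1,-0.59,0,0,0,-4.5],[0.1,-0.59,0,0,0,-4.5],[0.1,-0.59,0,0,0,-4.5],[0.1,-0.59,0,0,0,-4.5],[0.1,-0.59,0,0,0,-4.5],[0.1,-0.59,0,0,0,-4.5],[0.1,-0.59,0,0,0,-4.5],[0.1,-0.59,0,0,0,-4.5],[0.1,-0.55,0,0,0,-4.5],[0.1,-0.3,0,0,0,-4.5],[0,-0.2,0,0,0,-4.5]]'
python3 - <<'E'
from h import *
crop("scene",200,180,400,300,"pics/g14.png",4)
go(0,0,0,2.56);print(w2b(readout.get_state()['tool_pos']))
print("want",[-.078+.075,.05-.0155])
E
```

```text
clock: 25.75
tool_pos: [0.5741, 0.0649, 0.0386]
eef_rot: [[0.999, 0.045, -0.0], [0.045, -0.999, -0.0], [-0.0, 0.0, -1.0]]
wrist_force: [1.2, -0.7, -0.2]
gripper_width: 0.0003
clock 25.80 pos [0.5741 0.0651 0.0386] yaw 2.80 tilt -0.0001,-0.0000 F [ 0.9  0.9 -0.2] w -0.0001 shift cm [-57.66   3.7    3.86] turn_z 0.24
[-0.00572212  0.02687758]
want [-0.0030000000000000027, 0.0345]
```

View pics/g14.png

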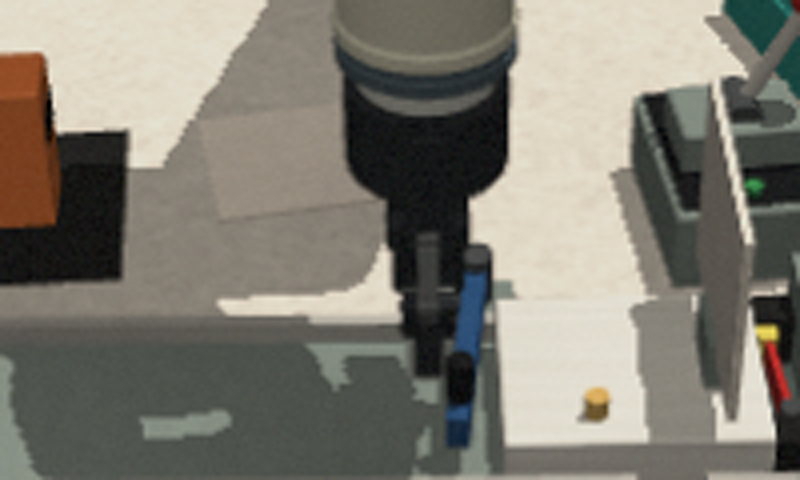

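Another 8 mm or so to go. I push along bench +y until the force rises.

```bash
python3 -m jog '[[0,-0.3,0,0,0,0],[0,-0.3,0,0,0,0],[0,-0.15,0,0,0,0],[0,0,0,0,0,0]]';python3 -m jog '[[0,-0.1,0,0,0,0],[0,-0.1,0,0,0,0],[0,0,0,0,0,0]]'
python3 - <<'E'
from h import *
print(w2b(readout.get_state()['tool_pos']))
E
```

```text
clock: 26.3
tool_pos: [0.5739, 0.0726, 0.0386]
eef_rot: [[0.999, 0.044, -0.0], [0.044, -0.999, 0.0], [-0.0, -0.0, -1.0]]
wrist_force: [0.3, 0.5, -0.1]
gripper_width: 0.0005
clock: 26.68
tool_pos: [0.5739, 0.0729, 0.0386]
eef_rot: [[0.999, 0.045, -0.0], [0.045, -0.999, -0.002], [-0.0, 0.002, -1.0]]
wrist_force: [0.6, -10.4, 1.1]
gripper_width: -0.0
[-0.00556762  0.03469087]
```

```bash
python3 -m jog '[[0,0.2,0,0,0,0],[0,0.6,0,0,0,0],[0,1,0,0,0,0],[0,1,-1,0,0,0],[0,0,-3,0,0,0],[0,0,-4,0,0,0],[0,0,-4,0,0,0],[-1,0,-2,0,0,0],[-3,0,0,0,0,0],[-4,0,0,0,0,0]]'
python3 - <<'E'
from h import *
crop("scene",340,150,460,250,"pics/g15.png",6);crop("scene",200,180,400,300,"pics/g16.png",4)
c=crop("top",220,170,380,320,"pics/g17.png",4)
go(0,0,0)
E
```

```text
clock: 27.92
tool_pos: [0.4951, 0.0425, 0.1796]
eef_rot: [[0.999, 0.044, 0.002], [0.044, -0.999, 0.0], [0.002, -0.0, -1.0]]
wrist_force: [0.1, 0.4, 1.3]
gripper_width: 0.0005
clock 28.07 pos [0.4938 0.0425 0.1793] yaw 2.52 tilt -0.0000,0.0000 F [-0.2  0.2 -0. ] w 0.0001 shift cm [-49.52   2.07  17.93]
```

View pics/g15.png

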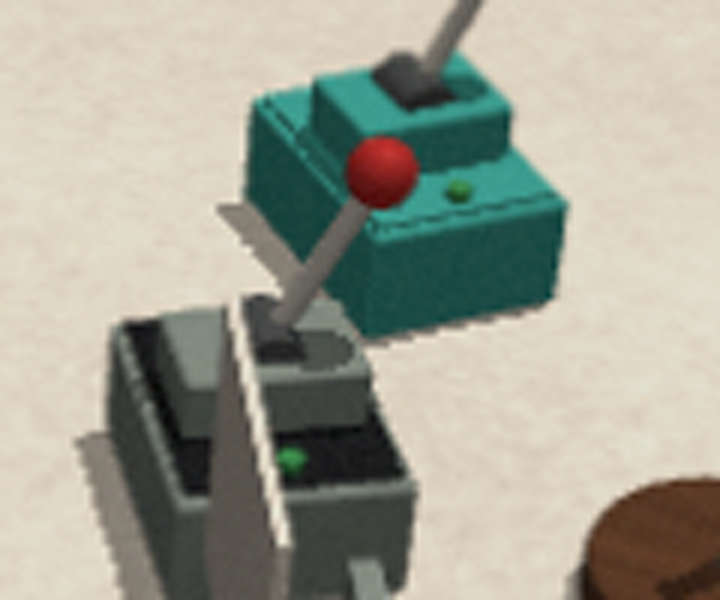

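View pics/g16.png

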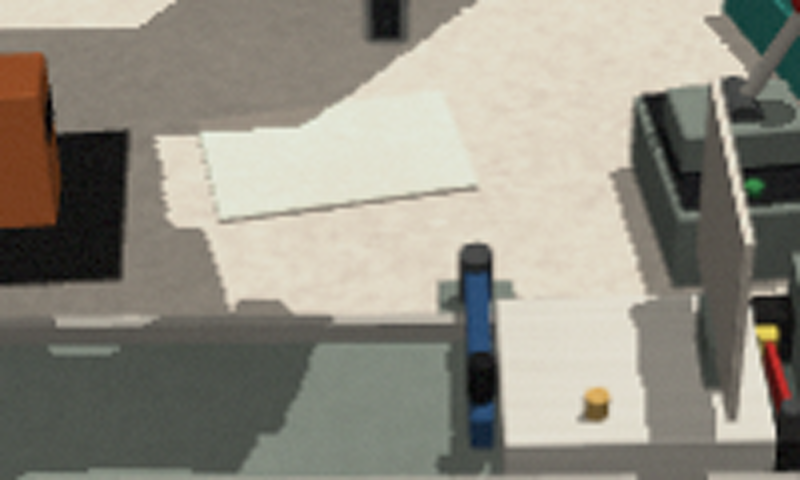

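View pics/g17.png

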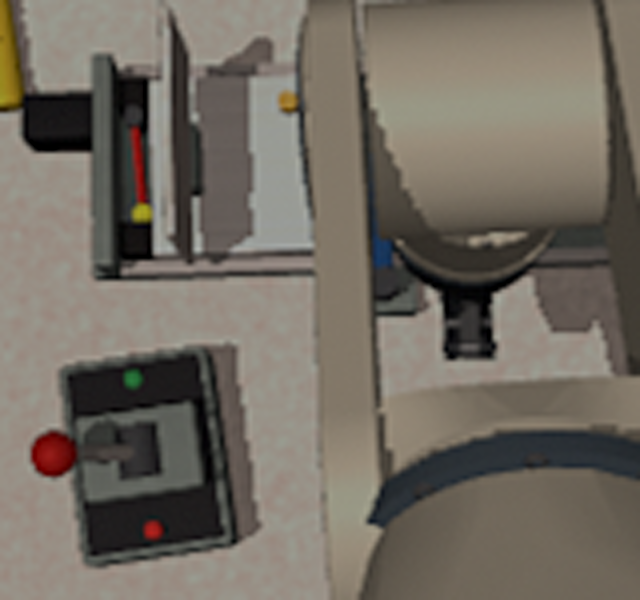

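Run:
```python
from h import *
from scipy.optimize import least_squares
def tri(us,ut):
    f=lambda X:np.r_[w2px("scene",X)[0]-us,w2px("top",X)[0]-ut]
    r=least_squares(f,[.39,.25,.12]);return r.x.round(4),r.fun.round(2)
c=lambda a,b,u,v,s:np.array([u+(a+.5)/s-.5,v+(b+.5)/s-.5])
print("ball",tri(c(383,173,340,150,6),c(93,303,220,240,7)))
print("stick base",tri(c(283,322,340,150,6),c(228,298,220,240,7)))
go(.386,.33,.18,9.4)
```

```text
ball (array([0.389 , 0.2631, 0.1444]), array([-0.13,  0.01, -0.13, -0.01]))
stick base (array([0.395 , 0.2306, 0.084 ]), array([-0.56,  0.05, -0.6 , -0.04]))
clock 28.07 pos [0.4938 0.0425 0.1793] yaw 2.52 tilt -0.0000,0.0000 F [-0.2  0.2 -0. ] w 0.0001 shift cm [ -9.51 -29.2   -0.07] turn_z -6.88
```

```bash
python3 -m jog '[[0,0,-1,0,0,-6.9],[0,0,-1.2,0,0,0],[0,0,0,0,0,0]]'
python3 - <<'E'
from h import *
go(.381,.306,.2,9.4)
print(px2w("top",190,258,.015),px2w("top",180,256,.122))
E
```

```text
clock: 28.45
tool_pos: [0.4966, 0.0429, 0.2018]
eef_rot: [[0.987, 0.161, 0.003], [0.161, -0.987, 0.0], [0.003, 0.0, -1.0]]
wrist_force: [0.3, -1.1, 0.8]
gripper_width: -0.0001
clock 28.45 pos [0.4966 0.0429 0.2018] yaw 9.29 tilt 0.0026,0.0002 F [ 0.3 -1.1  0.8] w -0.0001 shift cm [ -7.16 -27.83   0.16] turn_z -0.11
[0.45639509 0.39406921 0.015     ] [0.44888827 0.38820202 0.122     ]
```

```bash
python3 -m jog '[[-0.7,-2,0,0,0,0],[-0.9,-3.5,0,0,0,0],[-0.9,-3.6,0,0,0,0],[-0.9,-3.6,0,0,0,0],[-0.9,-3.6,0,0,0,0],[-0.9,-3.6,0,0,0,0],[-0.9,-3.5,0,0,0,0],[-0.7,-3,0,0,0,0],[-0.4,-1.5,0,0,0,0],[0,0,0,0,0,0]]'
python3 - <<'E'
from h import *
go(.381,.306,.115,9.4)
crop("scene",320,90,480,240,"pics/g18.png",4)
E
```

```text
clock: 29.7
tool_pos: [0.3783, 0.3067, 0.2004]
eef_rot: [[0.986, 0.165, -0.0], [0.165, -0.986, -0.0], [-0.0, 0.0, -1.0]]
wrist_force: [0.2, 0.6, -1.1]
gripper_width: -0.0
clock 29.70 pos [0.3783 0.3067 0.2004] yaw 9.48 tilt -0.0001,-0.0003 F [ 0.2  0.6 -1.1] w -0.0000 shift cm [0.26 0.12 8.54] turn_z 0.08
```

View pics/g18.png

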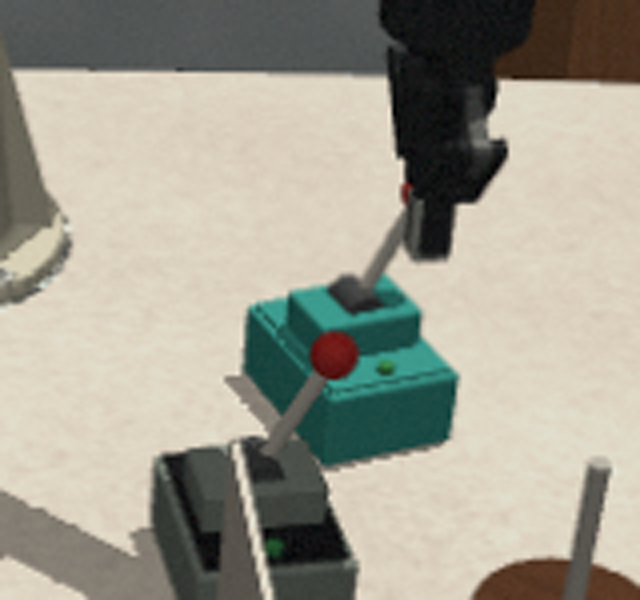

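```bash
python3 -c "
from h import *
print(px2w('top',196,373,.144))"; python3 -m jog '[[0.2,0.1,2,0,0,0],[0.1,0,3,0,0,0],[0,0,2.5,0,0,0],[0,0,1,0,0,0],[0,0,0,0,0,0]]'
python3 - <<'E'
from h import *
go(.3945+.01*.163,.225-.01*.987,.115,9.4)
crop("scene",320,90,480,240,"pics/g19.png",4)
E
```

```text
[0.19588331 0.33415041 0.144     ]
clock: 30.38
tool_pos: [0.3817, 0.3052, 0.1154]
eef_rot: [[0.987, 0.163, -0.001], [0.163, -0.987, -0.001], [-0.001, 0.001, -1.0]]
wrist_force: [0.5, -0.2, -0.7]
gripper_width: 0.0
clock 30.38 pos [0.3817 0.3052 0.1154] yaw 9.39 tilt -0.0008,-0.0008 F [ 0.5 -0.2 -0.7] w 0.0000 shift cm [-0.05  9.12  0.04] turn_z -0.01
```

View pics/g19.png

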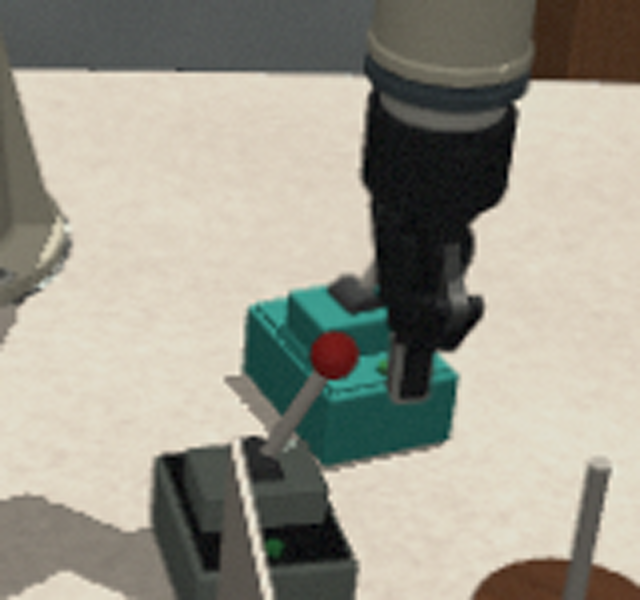

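The finger is lined up beside the grey supply's toggle, with the ball at (334, 355) and the fingertip at (408, 390). I push along the supply's +x.

```bash
python3 -m jog '[[0,0.5,0,0,0,0],[0,0.8,0,0,0,0],[0,0.9,0,0,0,0],[0,0.9,0,0,0,0],[0,0.9,0,0,0,0],[0,0.9,0,0,0,0],[0,0.9,0,0,0,0],[0,0.9,0,0,0,0],[0,0.9,0,0,0,0],[0,0.6,0,0,0,0],[0,0.4,0,0,0,0],[0,0,0,0,0,0]]'
python3 - <<'E'
from h import *
go(.3945+.01*.163,.225-.01*.987,.115,9.4)
crop("scene",320,90,480,240,"pics/g20.png",4)
E
```

```text
clock: 31.92
tool_pos: [0.3957, 0.2208, 0.1156]
eef_rot: [[0.986, 0.164, -0.0], [0.164, -0.986, -0.0], [-0.0, 0.0, -1.0]]
wrist_force: [-0.2, 0.2, 1.1]
gripper_width: 0.0001
clock 31.93 pos [0.3957 0.2208 0.1156] yaw 9.43 tilt -0.0001,-0.0002 F [-0.2  0.2  1.1] w 0.0001 shift cm [-0.05  0.57  0.06] turn_z 0.03
```

View pics/g20.png

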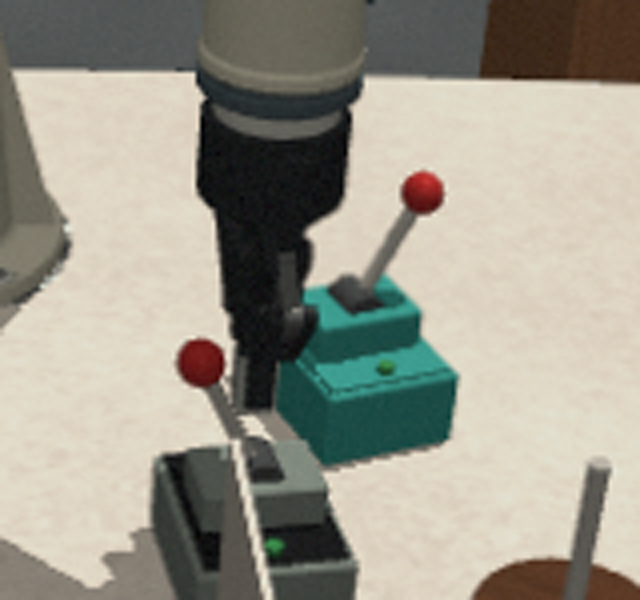

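```bash
python3 -m jog '[[0,0.3,0,0,0,0],[0,0.2,0,0,0,0],[0,0.1,0,0,0,0],[0,0,0,0,0,0]]';python3 -m jog '[[0,0.2,0,0,0,0],[0,0.1,0,0,0,0],[0,0,0,0,0,0]]'
python3 - <<'E'
from h import *
for a in(.7,.85,1.0):
    s=a-.5;p=[.3945+.08*np.sin(s)*.163,.225-.08*np.sin(s)*.987,.074+.08*np.cos(s)];print(a,(w2px("scene",p)-[320,90])*4)
crop("scene",320,90,480,240,"pics/g21.png",4)
E
```

```text
clock: 32.48
tool_pos: [0.3967, 0.217, 0.1158]
eef_rot: [[0.987, 0.163, 0.0], [0.163, -0.987, 0.003], [0.001, -0.003, -1.0]]
wrist_force: [-3.9, 12.0, -1.7]
gripper_width: 0.0001
clock: 32.85
tool_pos: [0.3971, 0.2162, 0.116]
eef_rot: [[0.987, 0.161, 0.0], [0.161, -0.987, 0.007], [0.001, -0.007, -1.0]]
wrist_force: [-8.2, 28.0, -4.1]
gripper_width: 0.0002
0.7 [[234.15145356 346.69889021]]
0.85 [[212.34138763 353.4638245 ]]
1.0 [[191.49998179 362.89125117]]
```

View pics/g21.png

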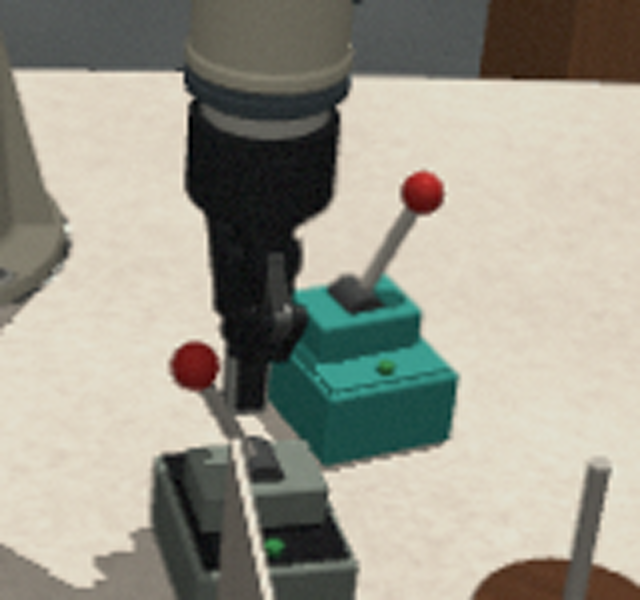

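The toggle is at its stop, with 28 N on it and the ball at (195, 365), about 1.0 rad. I retreat up and clear, then do a final check.

```bash
python3 -m jog '[[0,-0.3,0,0,0,0],[0,-0.8,0,0,0,0],[0,-2,0,0,0,0],[0,-3,0,0,0,0],[0,-2.5,-1,0,0,0],[0,0,-4,0,0,0],[0,0,-5,0,0,0],[0,0,-4,0,0,0],[-2,-2,-1,0,0,0],[-3,-3,0,0,0,0],[-2,-2,0,0,0,0],[0,0,0,0,0,0]]'
python3 - <<'E'
from h import *
cv2.imwrite("pics/f_s.png",optics.capture("scene")[:,:,::-1]);crop("top",180,100,480,325,"pics/f_t.png")
go(0,0,0)
E
```

```text
clock: 34.4
tool_pos: [0.3013, 0.3551, 0.2654]
eef_rot: [[0.986, 0.166, -0.0], [0.166, -0.986, -0.001], [-0.0, 0.001, -1.0]]
wrist_force: [0.5, -0.9, 0.3]
gripper_width: -0.0002
clock 34.50 pos [0.3027 0.3544 0.2654] yaw 9.50 tilt 0.0003,-0.0007 F [0.2 0.9 0.8] w -0.0000 shift cm [-35.7   29.94  26.56]
```

View pics/f_s.png

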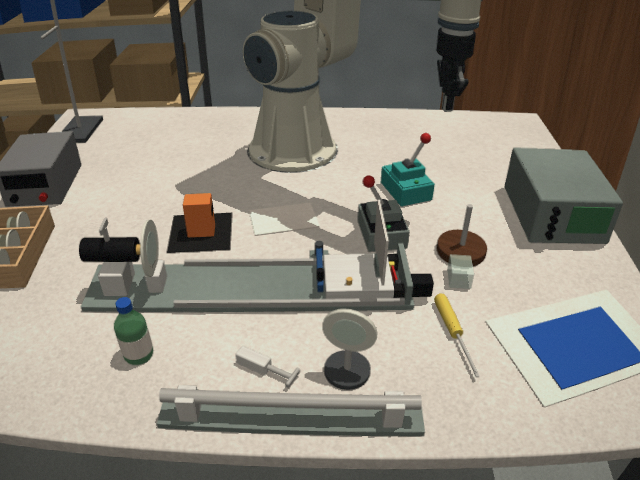

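View pics/f_t.png

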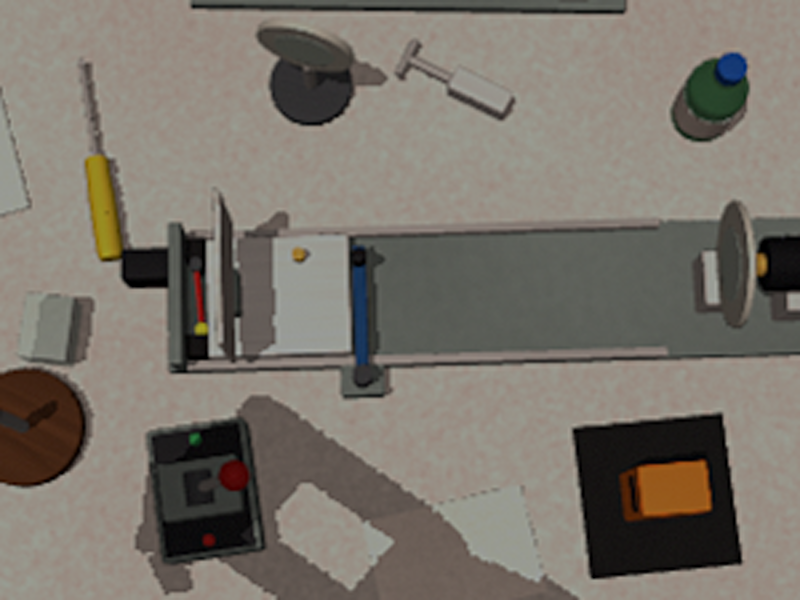

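Run:
```python
from h import *
s=800/300
f=lambda a,b,z:px2w("top",180+(a+.5)/s-.5,100+(b+.5)/s-.5,z)
print("block",f(675,488,.094),"mat",f((573+722+741+591)/4,(430+414+561+578)/4,.004))
r=w2b(f(202,328,.037));k=w2b(f(358,256,.074));t=(w2b(f(349,236,.044))+w2b(f(351,356,.044)))/2
print("roller",r,"lever",np.arctan2(r[1]-.2,.03-r[0])+0.497,"knob",k,np.arctan2(k[1]-.05,k[0]+.078)+np.pi/2,"trail",t)
```

```text
block [ 0.39887693 -0.18382285  0.094     ] mat [ 0.39757702 -0.18613024  0.004     ]
roller [-0.02962557  0.19582749] lever 0.42713532000817966 knob [0.02424444 0.05103212] 1.5808906408070467 trail [-0.00522733  0.05974447]
```

All the measurements agree, so I'm handing the job in.

```bash
python3 -c "
from station import order
print(order.job_done())"
```

```text
the job is handed in; nothing more can be done
None
```

The laser bench is ready and I handed the job in at about 34.5 s; no verdict is reported. I did the four steps in order:

1. **Beam block:** I set it down upright on the mat, let go, and measured it about 3 mm from the mat's centre.
2. **Carriage:** I slid it along the bed with shut fingers until it met the rubber stops, where the push force rose to about 22 N. Its trailing face ended at bench y = 59.7 mm (60 is home). The carriage's edge holds the switch lever in at about 0.43 rad.
3. **Keeper bar:** I swung it across to its stop and measured about 1.58 rad, past the 1.45 needed.
4. **Toggle:** I threw the red toggle on the grey supply over to its stop, about 1.0 rad. The last pictures show it still over.

The arm then stood clear of everything, and by eye the bystanders in the last pictures were where they started. I never moved the fingers near the switch lever. I found no disagreements in my last checks. These figures come from the camera pictures and are good to a few millimetres.

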